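# Walk a loaded cigar mould round to the press fence

### The job

The loaded cigar mould with the green stripe stands askew on the feed plate of the mould press: walk it round with the fingertips, pushing now one corner and now another as it needs, until its plain back (the long side with the stripe) sits flush along the steel fence, with the whole mould between the two yellow lines. Get it roughly square before it meets the fence, so that no corner is driven into the steel. It is heavy: push it only, never lift or tip it, and do not disturb the mould already waiting at the fence or anything else on the bench.

Things in the scene. Friction and masses are not known exactly. Their poses are not given: they have to be found in the camera images.
- mould: Closed wooden cigar mould to move: a block 130 (own x) x 210 (own y) x 60 mm high, upright faces, 1.2 to 2.1 kg, takes 6 to 15 N to slide. Origin: centre of its underside. Own x points to its plain back (green stripe on top along that edge); brown cigar ends show on the opposite side; z up. Starts turned 0.6 to 1.4 rad anticlockwise from home, nearest corner 20 mm or more off the fence.
- back_left (a point): The vertical corner edge of the mould where its back meets its left (+y) end, at half height (30 mm above its underside): 65 mm along x and 105 mm along y from the mould's origin. (Pushed square on a long side about 85 mm from the middle, the mould turns about a point some 55 mm beyond its centre, towards the other end.)
- back_right (a point): The like edge at the right (-y) end of the mould's back: 65 mm along x and -105 mm along y from its origin.
- fence: Fixed straight steel fence, 12 mm thick, 42 mm high above the plate, from y = -340 to +590 mm. Origin on its front face (towards the robot), level with the plate's top, midway between the yellow lines; own x points into the fence, away from the robot, own y along it to the left, z up. The mould is home with its origin at x = -65 mm, y within 20 mm of 0, and its own x along the fence's x.
- press: Fixed press with its flat aluminium feed plate, top 10 mm above the bench. Origin 10 mm below the fence's, same axes. Plate: x = -350 mm to behind the fence, y = -350 to +250 mm; farther left a 190 mm deep lane runs to the screw press (0.6 m tall, at y = 930 mm). Two yellow lines on the plate run square to the fence, inner edges at y = +125 and -125 mm.
- waiting_mould: Bystander: a like mould with a blue stripe, already flush at the fence in the lane towards the press, its centre 335 mm left of the fence's origin. Origin at the centre of its underside. Leave it.
- ring_gauge: Bystander: flat wooden ring gauge 50 x 150 x 8 mm with five holes, lying on the right end of the plate. Origin under its centre.
- gum_jar: Bystander: white lidded gum jar, 68 mm wide and 68 mm high, on the right near part of the plate. Origin under its centre.
- mallet: Bystander: rubber mallet lying on the bench to the right, handle 220 mm, head 58 mm high. Origin under the handle, 115 mm from the middle of the head.
- cigar_tray: Bystander: shallow plywood tray of cigars, 150 x 230 x 30 mm, on the bench to the left. Origin under its centre.
- weight: Bystander: brass scale weight, 54 mm wide, 82 mm high, on the bench to the right. Origin under its centre.
Things that resemble listed ones, but are neither listed nor needed, are in the scene too. Leave any turquoise look-alike of the mould alone.

How it is judged (in metres and radians):
At the end, for the whole second after the job is handed in: Both ends of the green-striped mould's back are within 3 mm of the fence's face, the mould's centre is within 20 mm of the middle of the bay (so that it lies between the yellow lines), and it stands flat and at rest (x of each of back_left, back_right in the frame of fence above -0.003 m and y of mould in the frame of fence between -0.02 and 0.02 m and angle between mould's own z axis and vertical below 0.03 rad and linear speed of mould below 0.01 m/s and angular speed of mould below 0.05 rad/s); the robot touches nothing.
It fails at once if the mould lifted off the plate or tipped (z of mould in the frame of fence above 0.008 m or z of mould in the frame of fence below -0.008 m or angle between mould's own z axis and vertical above 0.08 rad).
It fails at once if the mould driven into the fence while still turned more than about 17 degrees from square (contact force between mould and fence above 2 N and angle between the x axis of mould and the x axis of fence, either way round above 0.3 rad).
It fails at once if the waiting mould moved more than 8 mm (distance of waiting_mould from where it was at the start of the episode above 0.008 m).
It fails at once if another thing on the bench or plate moved more than 20 mm (distance of any of ring_gauge, gum_jar, mallet, cigar_tray, weight from where it was at the start of the episode above 0.02 m).
It also fails if it takes over 72 s, if anything falls off the work surface, if the arm or the gripper's body presses on something with over 40 N, if the wrist force passes 120 N, or if a joint passes its speed limit or range.

### The arm

A 6-joint arm with a two-finger parallel gripper is mounted at the origin on the work surface. World frame = base frame: x ahead of the robot, y to its left, z up, the work surface at z = 0. Lengths are in m, angles in degrees, forces in N, time in s.
With the tool pointing down it reaches from about 0.4 to 0.825 m from the base axis. Payload 7 kg.
Tool frame: the origin (TCP) lies midway between the tips of the shut fingers; the grasp point (between the pads) lies 19 mm behind it (r.hold_point_z is the distance from the TCP to the grasp point, in m); x points along the fingers, y is the direction in which the jaws open and shut, and the axes are right-handed (so a half turn about x gives the same grasp; the last joint's range is limited). The gripper opens to 88 mm and grips with 3 to 60 N. Pads are 19 mm wide; open, the fingers measure 130 mm over their backs; the gripper's body (78 mm by 193 mm) begins 47 mm behind the grasp point.
Start: joints at [-58.149, 20.546, 0.682, 0, -70.136, -16.507], TCP at [0.179, -0.651, 0.227] pointing down, gripper open.
Joint ranges: [-176.03, 176.03], [-82.01, 121.73], [-58.28, 71.71], [-173.87, 95.51], [-174.79, -0.11], [-173.66, 173.66]. Speed limits (degrees/s): [136.94, 136.94, 172.46, 180, 180, 180].

### API

Orientations are given as [roll, pitch, yaw] about the fixed x, y, z axes, in that order (R = Rz(yaw) Ry(pitch) Rx(roll)).
In Python, from plant import r, viewer, order gives the robot as it stands. The module is installed in compiled form; this text tells all that it offers.
- The arm moves only by the shell command python3 -m creep 'ROWS' [FORCE]. ROWS is JSON, a list of rows, each an object of numbers: "ax", "ay", "az": the turn, a rotation vector about the tool's x, y, z in degrees; "tx", "ty", "tz": the shift along the tool's x, y, z in m; "fingers": the finger opening in m, from 0 to 0.0876. A call has 1 to 5 rows; each row is the pose to reach, as a shift and turn from the pose commanded when the call began, along the tool's axes at that moment; what a row does not reach only later rows make up. A row lasts 1/10 s, in which the tool goes at most 50 mm and 8.59 degrees, less where a joint would pass 70% of its speed; a pose out of reach is approached as far as the arm can. A call with a gripper value outside its range is refused whole. The fingers move at their own pace and stop on an object; FORCE is the grip in N (left out, the last holds). Time passes only in rows, so rows that repeat a pose let the fingers close. It gives the time, the measured TCP pose, the force and the opening at its end, in the units of the state.
- r.get_state(): the state, without advancing time (a new reading comes with each control period).
- viewer.capture(name): name is "side" or "top" or "wrist"; returns a dict with "pixels" (420x560x3 uint8, blue, green, red), "depth" (420x560 float32, m along the optical axis (not along the pixel's ray), 0 where there is no reading), "fx", "fy", "cx", "cy" (pixels), "k1" (the pictures are not rectified: a ray, as slopes to the right and down, at radius r is drawn at 1 + k1 r^2 times it, then the intrinsics apply), "rvec" (rotation vector, rad) and "tvec" (3), from world to camera coordinates, as OpenCV has them; the wrist camera has in their place "T_tool_cam" (4x4, takes a point from camera to tool coordinates, whose origin is the TCP and whose axes are the tool frame's). Camera axes: x right, y down, z forward; pixel columns grow to the right and rows downward; lengths in m; the calibration is good to about 2 mm. A picture is of the moment at which its call begins: read the wrist's pose just before it.
- order.close_job(): hands the job in, once; it reports no verdict.
The state is a dict: "time_s": time; "joints": joint angles; "qd": joint speeds; "joint_torque": joint torques, N m; "tcp_pos": TCP position; "eef_rot": TCP orientation; "contact_force": force on the tool from outside, world axes, zero at the start; "moment": the same for the moment, N m; "gripper_width": finger opening in m.
Only numpy, scipy, OpenCV 4.12 (cv2) and the standard library are available. Lean on these libraries where they do the work, as an engineer would, in place of code of your own. Each camera call takes 0.05 s, during which the arm holds its last target.

## Working session

There is one attempt and no reset: what is moved stays moved. The work goes in short steps, Python scripts to look and compute and a shell command to move; the robot and the scene stay as the last step left them, time stands still between calls to the robot, and variables do not carry over. Pictures are saved under pics/ and viewed, and the job is handed in when it is done.

```bash
mkdir -p pics; cat > h.py <<'E'
import numpy as np, cv2
from plant import r, viewer, order
def cap(n):
    c=viewer.capture(n); return c
def save(c,name): cv2.imwrite('pics/'+name,c['pixels'])
def px2w(c,u,v,z=None):
    # returns world point at height z (or by depth)
    x,y=(u-c['cx'])/c['fx'],(v-c['cy'])/c['fy']
    rd=np.hypot(x,y); q=rd
    for _ in range(30): q=rd/(1+c['k1']*q*q)
    s=q/rd if rd>0 else 1
    d=np.array([x*s,y*s,1.])
    R=cv2.Rodrigues(np.array(c['rvec'],float))[0]; t=np.array(c['tvec'],float).ravel()
    o=-R.T@t; w=R.T@d
    if z is None: return o+w*c['depth'][int(round(v)),int(round(u))]
    return o+w*(z-o[2])/w[2]
E
python3 - <<'E'
from h import *
print(r.get_state())
for n in("side","top","wrist"):
    c=cap(n);save(c,n+'0.png')
    print(n,{k:c[k] for k in c if k not in('pixels','depth')})
E
```

```text
{'time_s': 0.0, 'joints': array([-5.81491970e+01,  2.05904589e+01,  6.32825123e-01, -1.99762722e-02,
       -7.01356310e+01, -1.65060270e+01]), 'qd': array([-0.03089792,  0.02742693,  0.04784037, -0.03419671,  0.07419425,
       -0.02726076]), 'joint_torque': array([-2.29553414e-03, -5.82726073e+01,  2.93044996e+01,  6.99730843e+00,
        6.79521851e-03, -1.35986215e-04]), 'tcp_pos': array([ 0.17845224, -0.65046783,  0.22562695]), 'eef_rot': array([ 95.12319765,  89.90486283, 110.46117054]), 'contact_force': array([ 0.59327982, -0.07687218,  0.31016523]), 'moment': array([-0.00332922, -0.03315174,  0.00441019]), 'gripper_width': 0.08770178918897345}
side {'fx': 490.54175946323636, 'fy': 490.54175946323636, 'cx': 292.0370589580618, 'cy': 204.97627019102384, 'k1': -0.09081352986972992, 'rvec': array([ 2.31352821, -0.16458979,  0.09794338]), 'tvec': array([-0.48483041,  0.04681937,  1.62824744])}
top {'fx': 421.8286960460849, 'fy': 421.8286960460849, 'cx': 281.7177738826721, 'cy': 209.2907466407658, 'k1': -0.02164793494711408, 'rvec': array([ 2.14495327, -2.14697105,  0.13826159]), 'tvec': array([-0.06317561,  0.49247459,  1.55054502])}
wrist {'fx': 305.39656970269345, 'fy': 305.39656970269345, 'cx': 276.1331278927366, 'cy': 212.12086117856336, 'k1': -0.06770334894920532, 'T_tool_cam': array([[-2.57397852e-04, -2.57708868e-01,  9.66222579e-01,
        -1.58574731e-01],
       [ 9.99999851e-01, -5.31839590e-04,  1.24544838e-04,
         2.97706510e-04],
       [ 4.81779111e-04,  9.66222467e-01,  2.57708967e-01,
        -6.82732561e-02],
       [ 0.00000000e+00,  0.00000000e+00,  0.00000000e+00,
         1.00000000e+00]])}
```

View pics/top0.png

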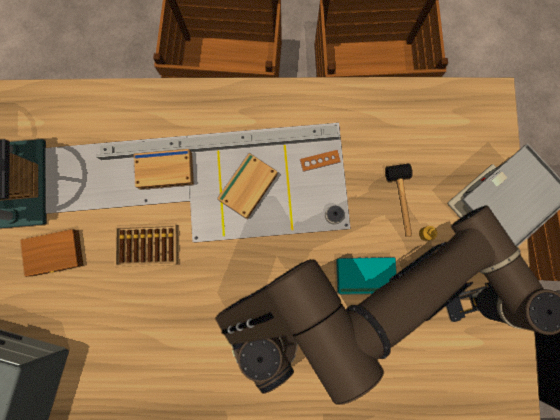

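View pics/side0.png

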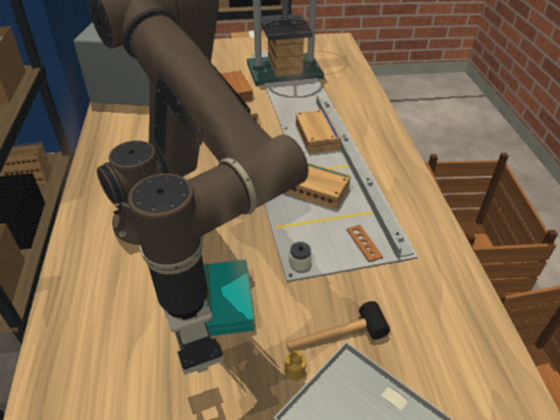

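Candidates, by top-view pixel:
- wooden block with green stripe at (249,186)
- blue-striped waiting mould at (163,170)
- turquoise block at (366,274)
- plain brown block at (52,252)
- cigar tray at (147,245)

The description fits the one at (249,186), so I'll check it in a close crop.

```bash
python3 - <<'E'
from h import *
c=cap('top')
im=c['pixels'][115:250,180:360]
cv2.imwrite('pics/crop0.png',cv2.resize(im,None,fx=4.4,fy=4.4,interpolation=cv2.INTER_CUBIC))
np.save('/tmp/d.npy',c['depth'])
for n,u,v in [('plate',300,225),('mouldtop',255,185),('wait',165,175),('bench',300,105),('fence',270,138),('jar',335,213)]:
    print(n,px2w(c,u,v))
E
```

```text
plate [ 0.43547759 -0.13273347  0.00976406]
mouldtop [0.57880053 0.03507769 0.06741002]
wait [0.61696236 0.37083147 0.07047795]
bench [ 9.15804488e-01 -1.36186413e-01 -5.43178171e-04]
fence [ 0.77557884 -0.0178981   0.01437425]
jar [ 0.47195402 -0.25775057  0.08091547]
```

View pics/crop0.png

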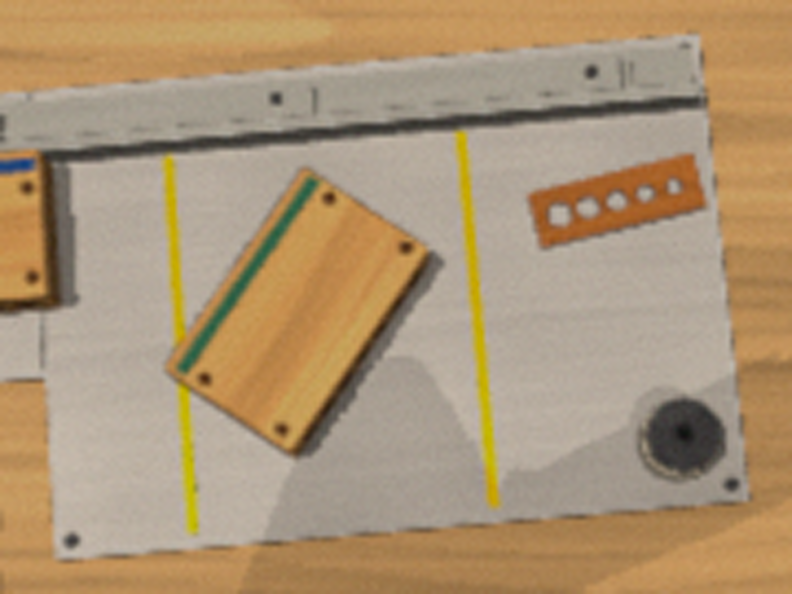

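```bash
cat >> h.py <<'E'
def cloud(c):
    H,W=c['depth'].shape
    v,u=np.mgrid[0:H,0:W].astype(float)
    pts=np.stack([u.ravel(),v.ravel()],1)[:,None]
    K=np.array([[c['fx'],0,c['cx']],[0,c['fy'],c['cy']],[0,0,1.]])
    n=cv2.undistortPoints(pts,K,np.array([c['k1'],0,0,0.]))[:,0]
    d=c['depth'].ravel()
    P=np.c_[n*d[:,None],d]
    R=cv2.Rodrigues(np.array(c['rvec'],float))[0]; t=np.array(c['tvec'],float).ravel()
    return ((P-t)@R).reshape(H,W,3)
def edges(c,corners_px,z):
    return np.array([px2w(c,u,v,z)[:2] for u,v in corners_px])
E
python3 - <<'E'
from h import *
c=cap('top')
R=cv2.Rodrigues(c['rvec'])[0];print('cam',-R.T@c['tvec'])
for nm,z,ps in [('mould',.07,[(305,168),(432,247),(297,455),(167,370)]),('yl',.01,[(168,158),(193,530),(461,133),(494,505)]),
  ('darktop@.052',.052,[(50,152),(700,98)]),('darkbot@.01',.01,[(50,160),(700,106)]),('plate',.01,[(58,558),(747,500)])]:
    for a,b in ps:
        print(nm,px2w(c,180+a/4.4-.5+.11,115+b/4.4-.5+.11,z).round(4))
P=cloud(c); 
m=(P[...,2]>.045)&(P[...,2]<.09)&(c['depth']>0)
for n,u,v in [('f',270,140),('f',270,143),('f',270,146),('f',270,147),('f',270,150),('f',270,136)]: print(v,P[v,u].round(4))
mm=m.astype(np.uint8)*255
cv2.imwrite('pics/m.png',mm[100:260])
k,l,s,ce=cv2.connectedComponentsWithStats(mm)
for i in range(1,k):
    if s[i,4]>150:
        q=P[l==i][:,:2].astype(np.float32); print(i,s[i],cv2.minAreaRect(q),P[l==i][:,2].mean())
E
```

```text
cam [ 0.27510511 -0.07767319  1.60280888]
mould [0.701  0.0587 0.07  ]
mould [ 0.632  -0.0494  0.07  ]
mould [0.4553 0.0628 0.07  ]
mould [0.5272 0.1727 0.07  ]
yl [0.7273 0.1856 0.01  ]
yl [0.3975 0.1572 0.01  ]
yl [ 0.7492 -0.0739  0.01  ]
yl [ 0.4188 -0.1019  0.01  ]
darktop@.052 [0.7211 0.2809 0.052 ]
darktop@.052 [ 0.7674 -0.2805  0.052 ]
darkbot@.01 [0.7258 0.2904 0.01  ]
darkbot@.01 [ 0.7734 -0.2859  0.01  ]
plate [0.3735 0.2731 0.01  ]
plate [ 0.4229 -0.3196  0.01  ]
140 [ 0.7553 -0.0194  0.0538]
143 [ 0.7484 -0.0188  0.0377]
146 [ 0.743  -0.0181  0.0157]
147 [ 0.7399 -0.018   0.0128]
150 [ 0.7306 -0.0177  0.0031]
136 [ 0.7845 -0.0178  0.0117]
1 [  96  134  243   54 2749] ((0.6707050800323486, 0.17739146947860718), (0.1477569043636322, 0.9267832636833191), 4.95641565322876) 0.06484077074460369
3 [ 217  153   60   66 2004] ((0.5793606638908386, 0.06451359391212463), (0.1324281543493271, 0.2102421075105667), 56.12057876586914) 0.07003597927940551
4 [  9 161  29  39 317] ((0.582033097743988, 0.8886100053787231), (0.07788524776697159, 0.16192477941513062), 59.61602783203125) 0.06
[... 395 characters left out ...]
1614911556244, 0.05448663607239723), 81.30513000488281) 0.05902697457797366
13 [422 226  16  15 174] ((0.40202000737190247, -0.6086091995239258), (0.05234838277101517, 0.052117083221673965), 33.370426177978516) 0.06228168554718444
14 [  20  229   58   47 1989] ((0.3287053108215332, 0.8018609285354614), (0.14218612015247345, 0.20676390826702118), 11.582123756408691) 0.052949331093510965
15 [ 337  257   59   38 1872] ((0.24653485417366028, -0.37163081765174866), (0.13071271777153015, 0.21123453974723816), 1.1835658550262451) 0.0599838496970592
16 [  0 330  64  90 681] ((-0.06605195999145508, 0.7943092584609985), (0.35012710094451904, 0.16346623003482819), 28.09235382080078) 0.06918943811663028
```

View pics/m.png

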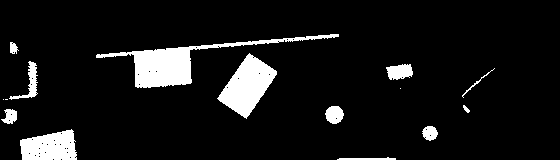

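The crop confirms it. The green stripe runs along crop (167,370)–(305,168), and cigar nicks would be on the far side. It is about 52° anticlockwise from home, with its nearest corner well off the fence. Next I'll express everything in the fence frame and read the tool axes.

```bash
cat >> h.py <<'E'
from scipy.spatial.transform import Rotation as Ro
FY=np.deg2rad(4.83)
FX=np.array([np.cos(FY),np.sin(FY)]); FYv=np.array([-np.sin(FY),np.cos(FY)])
FO=np.array([0.742,0.0558])
def w2f(p): d=np.asarray(p)[...,:2]-FO; return np.stack([d@FX,d@FYv],-1)
def f2w(p): p=np.asarray(p); return FO+p[...,0:1]*FX+p[...,1:2]*FYv
def mould(c,prior=None,zlo=.06,zhi=.09):
    """pose of moving mould: top-face points fit. returns centre world, yaw rel fence deg"""
    P=cloud(c); f=w2f(P); im=c['pixels'].astype(int)
    m=(P[...,2]>zlo)&(P[...,2]<zhi)&(c['depth']>0)&(f[...,0]>-.36)&(f[...,0]<.012)&(f[...,1]<.225)&(f[...,1]>-.2)
    b,g,rr=im[...,0],im[...,1],im[...,2]
    m&=((rr-b)>25)|((g-rr)>15)
    k,l,s,_=cv2.connectedComponentsWithStats(m.astype(np.uint8))
    i=1+np.argmax(s[1:,4]); m=(l==i)
    q=P[m][:,:2].astype(np.float32); (x,y),(w,h),a=cv2.minAreaRect(q)
    gm=m&((g-rr)>15); gp=P[gm][:,:2].mean(0)
    a=a if w<h else a+90
    if (gp-[x,y])@[np.cos(np.deg2rad(a)),np.sin(np.deg2rad(a))]<0: a+=180
    yaw=(a-np.rad2deg(FY)+180)%360-180
    return np.array([x,y]),yaw,(w,h,m.sum())
def tool():
    s=r.get_state(); R=Ro.from_euler('xyz',s['eef_rot'],degrees=True).as_matrix(); return s['tcp_pos'],R,s
E
python3 - <<'E'
from h import *
p,R,s=tool(); print(p,'\n',R.round(3), 'y az',np.degrees(np.arctan2(R[1,1],R[0,1])))
c=cap('top'); xy,yaw,i=mould(c); print(xy,w2f(xy),yaw,i)
# fence face points
P=cloud(c); f=w2f(P)
m=(P[...,2]>.02)&(P[...,2]<.045)&(abs(f[...,0])<.02)&(f[...,1]>-.33)&(f[...,1]<.2)
q=P[m]; A=np.polyfit(q[:,1],q[:,0],1); print('face fit',len(q),A, np.degrees(np.arctan(-A[0])), np.polyval(A,.0558), np.std(q[:,0]-np.polyval(A,q[:,1])))
m=(P[...,2]>.049)&(P[...,2]<.057)&(abs(f[...,0]-.006)<.015)&(f[...,1]>-.33)&(f[...,1]<.2)
q=P[m]; A=np.polyfit(q[:,1],q[:,0],1); print('top fit',len(q),A, np.degrees(np.arctan(-A[0])), np.polyval(A,.0558)-.006)
# yellow lines
im=c['pixels'].astype(int); ym=(im[...,2]-im[...,0]>90)&(im[...,1]-im[...,0]>80)&(abs(f[...,1])<.16)&(f[...,0]>-.36)&(f[...,0]<0)&(P[...,2]<.03)
for sg in(1,-1):
    q=P[ym&(f[...,1]*sg>.1)]; A=np.polyfit(q[:,0],q[:,1],1); ff=w2f(q);print('line',len(q),np.degrees(np.arctan(A[0])),ff[:,1].mean(),ff[:,1].std())
P=cloud(c); m=(P[...,2]>.06)&(P[...,2]<.08)&(f[...,0]<-.005)&(f[...,0]>-.16)&(f[...,1]>.2)&(f[...,1]<.47)
q=w2f(P[m]).astype(np.float32); print('waiting',cv2.minAreaRect(q))
E
```

```text
[ 0.17854123 -0.65071849  0.22610337] 
 [[-0.    -0.265  0.964]
 [ 0.001  0.964  0.265]
 [-1.     0.001 -0.   ]] y az 105.34091202786234
[0.57982713 0.06475063] [-0.16084334  0.02257373] 51.672677917480485 (0.13129763305187225, 0.2098512053489685, np.int64(1942))
face fit 280 [-0.08459198  0.74655532] 4.835252054546316 0.7418350867699133 0.002311794886188178
top fit 330 [-0.08513068  0.75110945] 4.865896305927989 0.7403591544782778
line 187 4.870310787742675 0.13062704457026506 0.002776770465466107
line 208 4.834957275259937 -0.12952539603704533 0.0027226904345606794
waiting ((-0.06937916576862335, 0.33532047271728516), (0.20866093039512634, 0.12873390316963196), 89.95036315917969)
```

Fence-frame measurements from the top camera:
- **Mould:** centre (-161, +23) mm, 51.7° anticlockwise from home. The fitted size of 131 × 210 mm matches the description.
- **Lines and waiting mould:** the yellow lines and the waiting mould (y = 335 mm) agree with the stated frame.

Plan:
1. Push the left end a little, to the right and forward.
2. Turn it by pushing the front-left.
3. Push it square with open fingers.

First I move across at height.

```bash
python3 -m creep '[{"ty":0.128,"tz":0.215,"ax":-41,"fingers":0},{"ty":0.128,"tz":0.215,"ax":-41,"fingers":0},{"ty":0.128,"tz":0.215,"ax":-41,"fingers":0},{"ty":0.128,"tz":0.215,"ax":-41,"fingers":0},{"ty":0.128,"tz":0.215,"ax":-41,"fingers":0}]' 20
python3 - <<'E'
from h import *
p,R,s=tool(); print(p,R.round(3)); 
for t in [(.47,-.2,.2),(.47,.173,.2),(.47,.173,.024)]: print(t,R.T@(np.array(t)-p))
E
```

```text
[ 0.1785393  -0.65077636  0.22622979] [[-0.    -0.265  0.964]
 [ 0.001  0.964  0.265]
 [-1.     0.001 -0.   ]]
(0.47, -0.2, 0.2) [0.0264092  0.35759402 0.40033203]
(0.47, 0.173, 0.2) [0.02661337 0.71730455 0.49900976]
(0.47, 0.173, 0.024) [0.20261334 0.71720089 0.49902348]invalid input
```

```bash
python3 -m creep '[{"ax":-8.0,"ay":0.0,"az":0.0,"tx":0.0,"ty":0.025,"tz":0.043,"fingers":0.0}]' 20; python3 -m creep --help | head -20
```

```text
time_s: 0.4
tcp_pos: [0.2109, -0.6174, 0.2254]
eef_rot: [140.1, 89.9, 163.2]
contact_force: [2.0, 0.3, 0.3]
gripper_width: 0.0837invalid input: not JSON, or not a number
```

```bash
python3 -m creep '[{"ax":-33,"ay":0,"az":0,"tx":0,"ty":0.12,"tz":0.21,"fingers":0},{"ax":-33,"ay":0,"az":0,"tx":0,"ty":0.12,"tz":0.21,"fingers":0},{"ax":-33,"ay":0,"az":0,"tx":0,"ty":0.12,"tz":0.21,"fingers":0},{"ax":-33,"ay":0,"az":0,"tx":0,"ty":0.12,"tz":0.21,"fingers":0},{"ax":-33,"ay":0,"az":0,"tx":0,"ty":0.12,"tz":0.21,"fingers":0}]' 20
cat >> h.py <<'E'
def go(*ts):
    p,R,s=tool(); print('t',s['time_s'],'p',p.round(4),'az_y',np.degrees(np.arctan2(R[1,1],R[0,1])).round(2),'tilt',R[:,0].round(3),'F',s['contact_force'].round(1),'j',s['joints'].round(0),'w',s['gripper_width'])
    for t in ts: print(t,'->',(R.T@(np.array(t)-p)).round(4))
E
python3 -c "
from h import *
go((.47,-.2,.2),(.47,.173,.2),(.47,.173,.024))"
```

```text
time_s: 0.9
tcp_pos: [0.3598, -0.42, 0.2269]
eef_rot: [-77.7, 90.0, -21.1]
contact_force: [1.4, -0.5, -0.2]
gripper_width: 0.0452
t 0.9 p [ 0.3598 -0.42    0.2269] az_y 146.63 tilt [ 0.001 -0.    -1.   ] F [ 1.4 -0.5 -0.2] j [-29.   9. -15.  -0. -66.  -4.] w 0.045187962850985794
(0.47, -0.2, 0.2) -> [0.0269 0.029  0.2444]
(0.47, 0.173, 0.2) -> [0.0268 0.2342 0.5559]
(0.47, 0.173, 0.024) -> [0.2028 0.2343 0.5558]
```

```bash
python3 -m creep '[{"ax":0,"ay":0,"az":0,"tx":0,"ty":0.02,"tz":0.22,"fingers":0},{"ax":0,"ay":0,"az":0,"tx":0,"ty":0.02,"tz":0.22,"fingers":0},{"ax":0,"ay":0,"az":0,"tx":0,"ty":0.02,"tz":0.22,"fingers":0},{"ax":0,"ay":0,"az":0,"tx":0,"ty":0.02,"tz":0.22,"fingers":0},{"ax":0,"ay":0,"az":0,"tx":0,"ty":0.02,"tz":0.22,"fingers":0}]' 20
python3 -c "
from h import *
go((.47,.173,.12),(.47,.173,.024))"
```

```text
time_s: 1.4
tcp_pos: [0.4655, -0.2248, 0.2269]
eef_rot: [-47.2, 89.9, 9.3]
contact_force: [-0.3, -0.3, 0.6]
gripper_width: 0.0055
t 1.4 p [ 0.4655 -0.2248  0.2269] az_y 146.49 tilt [ 0.001  0.    -1.   ] F [-0.3 -0.3  0.6] j [ -4.   6. -19.  -0. -65. -29.] w 0.005536124777844112
(0.47, 0.173, 0.12) -> [0.107  0.2159 0.3341]
(0.47, 0.173, 0.024) -> [0.203 0.216 0.334]
```

```bash
python3 -m creep '[{"ax":0,"ay":0,"az":0,"tx":0.04,"ty":0.13,"tz":0.2,"fingers":0},{"ax":0,"ay":0,"az":0,"tx":0.04,"ty":0.13,"tz":0.2,"fingers":0},{"ax":0,"ay":0,"az":0,"tx":0.04,"ty":0.13,"tz":0.2,"fingers":0},{"ax":0,"ay":0,"az":0,"tx":0.04,"ty":0.13,"tz":0.2,"fingers":0},{"ax":0,"ay":0,"az":0,"tx":0.04,"ty":0.13,"tz":0.2,"fingers":0}]' 20
python3 -c "
from h import *
go((.47,.173,.12),(.47,.173,.024))"
```

```text
time_s: 1.9
tcp_pos: [0.4663, 0.0129, 0.1866]
eef_rot: [-28.2, 89.9, 28.2]
contact_force: [0.1, -1.3, 0.1]
gripper_width: 0.0004
t 1.9 p [0.4663 0.0129 0.1866] az_y 146.39 tilt [ 0.001  0.    -1.   ] F [ 0.1 -1.3  0.1] j [ 26.   2. -28.  -0. -59. -59.] w 0.0004432169442952811
(0.47, 0.173, 0.12) -> [0.0667 0.0855 0.1353]
(0.47, 0.173, 0.024) -> [0.1627 0.0856 0.1352]
```

```bash
python3 -m creep '[{"ax":0,"ay":0,"az":0,"tx":0.03,"ty":0.085,"tz":0.135,"fingers":0},{"ax":0,"ay":0,"az":0,"tx":0.03,"ty":0.085,"tz":0.135,"fingers":0},{"ax":0,"ay":0,"az":0,"tx":0.03,"ty":0.085,"tz":0.135,"fingers":0},{"ax":0,"ay":0,"az":0,"tx":0.03,"ty":0.085,"tz":0.135,"fingers":0},{"ax":0,"ay":0,"az":0,"tx":0.03,"ty":0.085,"tz":0.135,"fingers":0}]' 20
python3 - <<'E'
from h import *
go((.47,.173,.024))
c=cap('top');save(c,'top1.png'); c=cap('side'); save(c,'side1.png')
E
```

```text
time_s: 2.4
tcp_pos: [0.4704, 0.1719, 0.156]
eef_rot: [164.4, 89.9, -139.1]
contact_force: [-1.1, 0.8, -0.9]
gripper_width: 0.0007
t 2.4 p [0.4704 0.1719 0.156 ] az_y 146.51 tilt [-0.001 -0.001 -1.   ] F [-1.1  0.8 -0.9] j [ 43.   8. -27.  -0. -56. -76.] w 0.0007473699980770676
(0.47, 0.173, 0.024) -> [0.132  0.0009 0.0009]
```

View pics/top1.png

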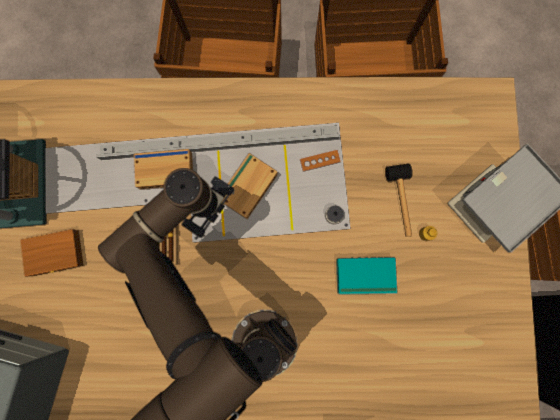

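View pics/side1.png

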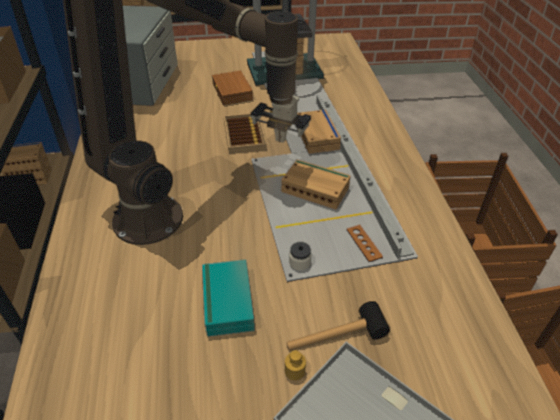

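Top view: the gripper is over the plate's left near corner at (205,212), clear of the waiting mould at (163,170) and off the mould's left end. Going down.

```bash
python3 -m creep '[{"ax":0,"ay":0,"az":0,"tx":0.045,"ty":0,"tz":0,"fingers":0},{"ax":0,"ay":0,"az":0,"tx":0.09,"ty":0,"tz":0,"fingers":0},{"ax":0,"ay":0,"az":0,"tx":0.115,"ty":0,"tz":0,"fingers":0},{"ax":0,"ay":0,"az":0,"tx":0.13,"ty":0,"tz":0,"fingers":0},{"ax":0,"ay":0,"az":0,"tx":0.13,"ty":0,"tz":0,"fingers":0}]' 20
python3 - <<'E'
from h import *
go()
p=tool()[0]; c=cap('top'); xy,yaw,i=mould(c); print(w2f(xy),yaw,i, 'tcp f',w2f(p))
d=w2f(p)-w2f(xy); a=np.radians(yaw); print('tcp in own',d@[np.cos(a),np.sin(a)],d@[-np.sin(a),np.cos(a)])
E
```

```text
time_s: 3.0
tcp_pos: [0.4697, 0.1677, 0.025]
eef_rot: [162.8, 89.8, -141.0]
contact_force: [-0.8, -0.4, -0.6]
gripper_width: 0.0006
t 3.0 p [0.4697 0.1677 0.025 ] az_y 146.22 tilt [-0.003 -0.002 -1.   ] F [-0.8 -0.4 -0.6] j [ 42.  18. -35.  -0. -37. -76.] w 0.0005831387732850705
[-0.16031159  0.02259327] 51.80088226318361 (0.1317378431558609, 0.2108321636915207, np.int64(1667)) tcp f [-0.26194884  0.13446708]
tcp in own 0.02506577121632171 0.14905565220071978
```

```bash
python3 -m creep '[{"ax":0,"ay":0,"az":0,"tx":0,"ty":-0.01,"tz":0,"fingers":0},{"ax":0,"ay":0,"az":0,"tx":0,"ty":-0.018,"tz":0,"fingers":0},{"ax":0,"ay":0,"az":0,"tx":0,"ty":-0.025,"tz":0,"fingers":0},{"ax":0,"ay":0,"az":0,"tx":0,"ty":-0.032,"tz":0,"fingers":0},{"ax":0,"ay":0,"az":0,"tx":0,"ty":-0.04,"tz":0,"fingers":0}]' 20
cat >> h.py <<'E'
def look():
    go(); p=tool()[0]; c=cap('top'); xy,yaw,i=mould(c); f=w2f(xy); a=np.radians(yaw)
    R=np.array([[np.cos(a),-np.sin(a)],[np.sin(a),np.cos(a)]])
    print('mould f',f.round(4),'yaw',round(yaw,1),'size',np.round(i,3),'tcp f',w2f(p).round(4),'tcp own',(R.T@(w2f(p)-f)).round(4))
    print('BL',(f+R@[.065,.105]).round(4),'BR',(f+R@[.065,-.105]).round(4),'FR',(f+R@[-.065,-.105]).round(4))
    return c
E
python3 -c "
from h import *
look()"
```

```text
time_s: 3.55
tcp_pos: [0.5045, 0.1486, 0.0276]
eef_rot: [7.6, 89.9, 63.9]
contact_force: [-7.4, 7.1, 5.7]
gripper_width: 0.0005
t 3.55 p [0.5045 0.1486 0.0276] az_y 146.33 tilt [ 0.001  0.002 -1.   ] F [-7.4  7.1  5.7] j [ 38.  19. -32.  -0. -39. -71.] w 0.0004889116071567891
mould f [-0.1519  0.0125] yaw 50.0 size [1.310e-01 2.100e-01 1.566e+03] tcp f [-0.2288  0.1125] tcp own [0.0273 0.1232]
BL [-0.1906  0.1297] BR [-0.0297 -0.0052] FR [-0.1132 -0.1048]
```

```bash
python3 -m creep '[{"ax":0,"ay":0,"az":0,"tx":0,"ty":-0.005,"tz":0,"fingers":0},{"ax":0,"ay":0,"az":0,"tx":0,"ty":-0.01,"tz":0,"fingers":0},{"ax":0,"ay":0,"az":0,"tx":0,"ty":-0.015,"tz":0,"fingers":0},{"ax":0,"ay":0,"az":0,"tx":0,"ty":-0.02,"tz":0,"fingers":0},{"ax":0,"ay":0,"az":0,"tx":0,"ty":-0.02,"tz":0,"fingers":0}]' 20
python3 -c "
from h import *
look()"
```

```text
time_s: 4.1
tcp_pos: [0.5213, 0.1372, 0.0273]
eef_rot: [-6.5, 89.9, 49.8]
contact_force: [-3.7, 3.8, 4.2]
gripper_width: 0.0005
t 4.1 p [0.5213 0.1372 0.0273] az_y 146.33 tilt [ 0.001  0.001 -1.   ] F [-3.7  3.8  4.2] j [ 36.  20. -30.  -0. -39. -69.] w 0.00047736688347462436
mould f [-0.139 -0.003] yaw 48.3 size [1.31e-01 2.11e-01 1.56e+03] tcp f [-0.2131  0.0997] tcp own [0.0275 0.1236]
BL [-0.1742  0.1153] BR [-0.0173 -0.0243] FR [-0.1038 -0.1214]
```

```bash
python3 -m creep '[{"ax":1,"ay":0,"az":0,"tx":0,"ty":0.03,"tz":0,"fingers":0},{"ax":3,"ay":0,"az":0,"tx":0,"ty":0.032,"tz":-0.04,"fingers":0},{"ax":3,"ay":0,"az":0,"tx":0,"ty":0.032,"tz":-0.085,"fingers":0},{"ax":3,"ay":0,"az":0,"tx":0,"ty":0.032,"tz":-0.125,"fingers":0},{"ax":3,"ay":0,"az":0,"tx":0,"ty":0.01,"tz":-0.127,"fingers":0}]' 20
python3 -c "
from h import *
c=look();save(c,'top2.png')"
```

```text
time_s: 4.65
tcp_pos: [0.4364, 0.0332, 0.0264]
eef_rot: [141.9, 89.8, -164.9]
contact_force: [0.6, 1.1, 1.0]
gripper_width: 0.0005
t 4.65 p [0.4364 0.0332 0.0264] az_y 143.27 tilt [-0.004 -0.001 -1.   ] F [0.6 1.1 1. ] j [ 30.  13. -43.  -0. -35. -67.] w 0.0005214657720926068
mould f [-0.1382 -0.0023] yaw 48.0 size [1.310e-01 2.110e-01 1.571e+03] tcp f [-0.3064  0.0032] tcp own [-0.1085  0.1287]
BL [-0.1727  0.1162] BR [-0.0167 -0.0243] FR [-0.1037 -0.1209]
```

View pics/top2.png

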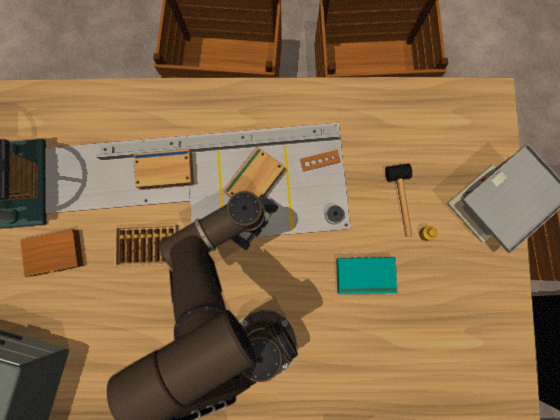

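```bash
python3 -m creep '[{"ax":0,"ay":0,"az":0,"tx":0,"ty":-0.04,"tz":0,"fingers":0},{"ax":0,"ay":0,"az":0,"tx":0,"ty":-0.04,"tz":0.025,"fingers":0},{"ax":0,"ay":0,"az":0,"tx":0,"ty":-0.04,"tz":0.034,"fingers":0},{"ax":2.5,"ay":0,"az":0,"tx":0,"ty":-0.037,"tz":0.0405,"fingers":0},{"ax":5,"ay":0,"az":0,"tx":0,"ty":-0.034,"tz":0.047,"fingers":0}]' 20
python3 -c "
from h import *
c=look()"
```

```text
time_s: 5.2
tcp_pos: [0.4962, 0.0536, 0.0263]
eef_rot: [165.0, 89.9, -146.7]
contact_force: [-1.9, -3.7, 1.3]
gripper_width: 0.0008
t 5.2 p [0.4962 0.0536 0.0263] az_y 138.24 tilt [-0.002 -0.001 -1.   ] F [-1.9 -3.7  1.3] j [ 29.  17. -35.   0. -37. -71.] w 0.0007877008291358543
mould f [-0.1061 -0.0257] yaw -50.0 size [1.31e-01 1.26e-01 9.13e+02] tcp f [-0.2451  0.0185] tcp own [-0.1231 -0.0782]
BL [ 0.0161 -0.008 ] BR [-0.1449 -0.1429] FR [-0.2284 -0.0433]
```

```bash
cat >> h.py <<'E'
def look2():
    go(); p=tool()[0]; out=[]
    Q=[];G=[]
    for n in('top','side'):
        c=cap(n); P=cloud(c); f=w2f(P); im=c['pixels'].astype(int); b,g,rr=im[...,0],im[...,1],im[...,2]
        m=(P[...,2]>.062)&(P[...,2]<.082)&(c['depth']>0)&(f[...,0]>-.36)&(f[...,0]<.012)&(f[...,1]<.225)&(f[...,1]>-.23)
        gr=m&((g-rr)>15); wd=m&((rr-b)>25)
        k,l,s,_=cv2.connectedComponentsWithStats((gr|wd).astype(np.uint8)); 
        i=1+np.argmax(s[1:,4]) if k>1 else 0
        if k>1: wd=wd&(l==i)
        q=f[wd|gr]; Q.append(q); G.append(f[gr]); print(n,len(q),gr.sum(), 'mean z',P[wd|gr][:,2].mean().round(4) if len(q) else '')
        out.append(c)
    # fit known rectangle: minimal area-fit via distance: all points inside, extents touch where seen
    from scipy.optimize import minimize
    g=np.vstack(G); q=np.vstack(Q)
    vx,vy,x0,y0=cv2.fitLine(g.astype(np.float32),cv2.DIST_HUBER,0,.01,.01).ravel()
    if vy<0: vx,vy=-vx,-vy
    yaw=np.arctan2(-vx,vy) # own y=(vx,vy)
    print('stripe yaw',np.degrees(yaw).round(2))
    for k,(qq,n) in enumerate(zip(Q,('top','side'))):
        if len(qq)<50: continue
        ex=np.array([np.cos(yaw),np.sin(yaw)]); ey=np.array([-ex[1],ex[0]])
        a,bb=qq@ex,qq@ey; pa=np.percentile(a,[.5,99.5]); pb=np.percentile(bb,[.5,99.5])
        # back edge & right end anchored
        cB=(pa[1]-.065)*ex+(pb[0]+.105)*ey; cL=(pa[1]-.065)*ex+(pb[1]-.105)*ey
        print(n,'ext',np.ptp(pa).round(4),np.ptp(pb).round(4),'c by back+right',cB.round(4),'by back+left',cL.round(4),'tcp own(R)',((w2f(p)-cB)@ex).round(4),((w2f(p)-cB)@ey).round(4),'BR',(cB+.065*ex-.105*ey).round(4),'BL',(cB+.065*ex+.105*ey).round(4))
    return out
E
python3 -c "
from h import *
a,b=look2();save(a,'t3.png');save(b,'s3.png')"
```

```text
t 5.25 p [0.4965 0.0545 0.0263] az_y 138.12 tilt [-0.001 -0.001 -1.   ] F [-1.9 -1.  -0.8] j [ 29.  17. -35.   0. -37. -71.] w 0.0005732528530546202
top 904 65 mean z 0.0705
side 965 37 mean z 0.0706
stripe yaw 40.07
top ext 0.1288 0.1162 c by back+right [-0.1338  0.0064] by back+left [-0.0734 -0.0654] tcp own(R) -0.0765 0.0814 BR [-0.0164 -0.0321] BL [-0.1516  0.1286]
side ext 0.13 0.195 c by back+right [-0.132   0.0025] by back+left [-0.1223 -0.009 ] tcp own(R) -0.0754 0.0855 BR [-0.0146 -0.036 ] BL [-0.1498  0.1247]
```

View pics/s3.png

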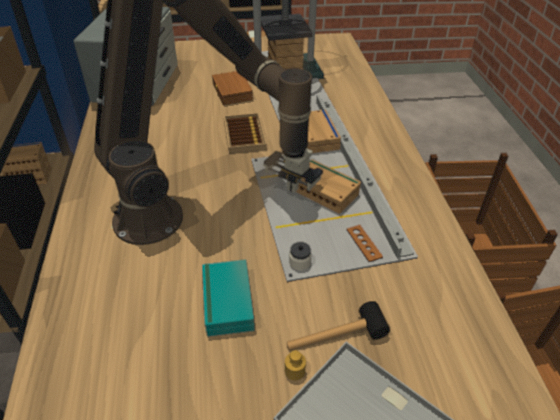

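View pics/t3.png

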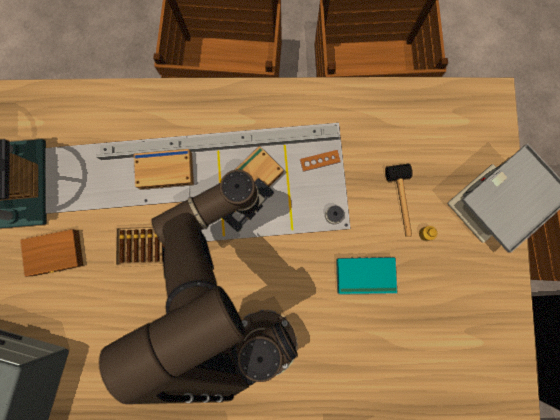

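Both cameras agree: yaw ≈ 40°, centre ≈ (-133, 4), back-right corner 15 mm off the fence, and it is turning as planned about a fixed point. I'll continue along the arc.

```bash
python3 -m creep '[{"ax":5,"ay":0,"az":0,"tx":0,"ty":0.004,"tz":0.0075,"fingers":0},{"ax":9,"ay":0,"az":0,"tx":0,"ty":0.007,"tz":0.015,"fingers":0},{"ax":12,"ay":0,"az":0,"tx":0,"ty":0.01,"tz":0.023,"fingers":0},{"ax":15,"ay":0,"az":0,"tx":0,"ty":0.0125,"tz":0.031,"fingers":0},{"ax":15,"ay":0,"az":0,"tx":0,"ty":0.0125,"tz":0.031,"fingers":0}]' 20
python3 -c "
from h import *
a,b=look2()"
```

```text
time_s: 5.85
tcp_pos: [0.5083, 0.0861, 0.0265]
eef_rot: [114.7, 90.0, 148.1]
contact_force: [-1.6, -0.5, -0.7]
gripper_width: 0.0007
t 5.85 p [0.5083 0.0861 0.0265] az_y 123.43 tilt [-0.  0. -1.] F [-1.6 -0.5 -0.7] j [ 31.  19. -33.  -0. -38. -88.] w 0.0006817041532793608
top 1066 77 mean z 0.0705
side 1077 45 mean z 0.0701
stripe yaw 28.45
top ext 0.1283 0.1301 c by back+right [-0.1254  0.0138] by back+left [-0.0873 -0.0565] tcp own(R) -0.075 0.0817 BR [-0.0182 -0.0475] BL [-0.1183  0.1371]
side ext 0.1305 0.2049 c by back+right [-0.122   0.0091] by back+left [-0.1196  0.0046] tcp own(R) -0.0758 0.0875 BR [-0.0148 -0.0523] BL [-0.1149  0.1324]
```

```bash
python3 -m creep '[{"ax":3,"ay":0,"az":0,"tx":0,"ty":0.003,"tz":0.0075,"fingers":0},{"ax":6,"ay":0,"az":0,"tx":0,"ty":0.006,"tz":0.015,"fingers":0},{"ax":9,"ay":0,"az":0,"tx":0,"ty":0.009,"tz":0.023,"fingers":0},{"ax":12,"ay":0,"az":0,"tx":0,"ty":0.011,"tz":0.031,"fingers":0},{"ax":15,"ay":0,"az":0,"tx":0,"ty":0.013,"tz":0.0395,"fingers":0}]' 20
python3 -c "
from h import *
a,b=look2()"
```

```text
time_s: 6.45
tcp_pos: [0.533, 0.1174, 0.0265]
eef_rot: [-174.6, 89.9, -156.3]
contact_force: [-5.2, -2.2, 2.6]
gripper_width: 0.0003
t 6.45 p [0.533  0.1174 0.0265] az_y 108.32 tilt [-0.002 -0.001 -1.   ] F [-5.2 -2.2  2.6] j [  33.   21.  -29.   -0.  -40. -105.] w 0.0002647957336317642
top 1224 88 mean z 0.0705
side 1135 50 mean z 0.0703
stripe yaw 13.58
top ext 0.1283 0.1581 c by back+right [-0.11    0.0185] by back+left [-0.0978 -0.0319] tcp own(R) -0.0762 0.0806 BR [-0.0222 -0.0683] BL [-0.0715  0.1359]
side ext 0.1274 0.2072 c by back+right [-0.1086  0.0121] by back+left [-0.108   0.0094] tcp own(R) -0.0761 0.0871 BR [-0.0208 -0.0747] BL [-0.0701  0.1294]
```

```bash
python3 -m creep '[{"ax":3,"ay":0,"az":0,"tx":0,"ty":0.003,"tz":0.0075,"fingers":0},{"ax":6,"ay":0,"az":0,"tx":0,"ty":0.006,"tz":0.015,"fingers":0},{"ax":9,"ay":0,"az":0,"tx":0,"ty":0.009,"tz":0.022,"fingers":0},{"ax":11,"ay":0,"az":0,"tx":0,"ty":0.01,"tz":0.028,"fingers":0},{"ax":11,"ay":0,"az":0,"tx":0,"ty":0.01,"tz":0.028,"fingers":0}]' 20
python3 -m creep '[{"ax":11,"ay":0,"az":0,"tx":0,"ty":0,"tz":-0.03,"fingers":0},{"ax":13,"ay":0,"az":0,"tx":0,"ty":0,"tz":-0.06,"fingers":0},{"ax":13,"ay":0,"az":0,"tx":0,"ty":0.04,"tz":-0.07,"fingers":0},{"ax":13,"ay":0,"az":0,"tx":0,"ty":0.06,"tz":-0.07,"fingers":0},{"ax":13,"ay":0,"az":0,"tx":0,"ty":0.06,"tz":-0.07,"fingers":0}]' 20
python3 -c "
from h import *
a,b=look2();save(a,'t4.png');save(b,'s4.png')"
```

```text
time_s: 7.05
tcp_pos: [0.558, 0.1365, 0.0265]
eef_rot: [32.2, 90.0, 39.7]
contact_force: [-0.3, 0.2, -0.4]
gripper_width: 0.0005
time_s: 7.55
tcp_pos: [0.4812, 0.1894, 0.0274]
eef_rot: [41.2, 89.8, 35.9]
contact_force: [0.0, -0.5, 0.4]
gripper_width: 0.0008
t 7.55 p [0.4812 0.1894 0.0274] az_y 84.67 tilt [ 0.003  0.002 -1.   ] F [ 0.  -0.5  0.4] j [  43.   19.  -33.    0.  -38. -139.] w 0.0007918739452570567
top 1903 111 mean z 0.0704
side 1390 53 mean z 0.0701
stripe yaw 2.85
top ext 0.1292 0.207 c by back+right [-0.098   0.0193] by back+left [-0.0979  0.0164] tcp own(R) -0.1436 0.1431 BR [-0.0279 -0.0823] BL [-0.0383  0.1274]
side ext 0.1265 0.2085 c by back+right [-0.098   0.0134] by back+left [-0.098   0.0119] tcp own(R) -0.1433 0.1489 BR [-0.0279 -0.0882] BL [-0.0383  0.1215]
```

View pics/t4.png

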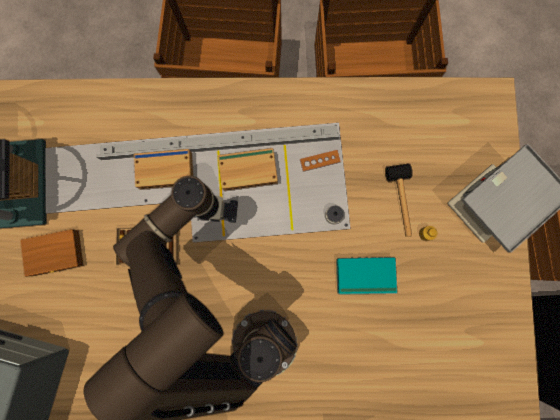

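Top view: the mould (248,169) is now nearly square, with the stripe towards the fence and a gap left. It sits about 15 mm left of the bay's middle. I over-turned the tool by 13°, so I'll undo that, then nudge the left end to the right.

```bash
python3 -m creep '[{"ax":-7,"ay":0,"az":0,"tx":0,"ty":0,"tz":0,"fingers":0},{"ax":-13,"ay":0,"az":0,"tx":0,"ty":0,"tz":0,"fingers":0},{"ax":-13,"ay":0,"az":0,"tx":0,"ty":0,"tz":0,"fingers":0}]' 20
python3 -c "
from h import *
t=f2w(np.array([-.085,.161]));t2=f2w(np.array([-.17,.166])); go((*t2,.027),(*t,.027)); print(w2f(tool()[0]))"
```

```text
time_s: 7.95
tcp_pos: [0.4809, 0.1862, 0.0266]
eef_rot: [26.0, 90.0, 33.5]
contact_force: [0.4, -0.2, -0.6]
gripper_width: 0.0002
t 7.95 p [0.4809 0.1862 0.0266] az_y 97.44 tilt [ 0.  0. -1.] F [ 0.4 -0.2 -0.6] j [  43.   19.  -33.    0.  -38. -126.] w 0.00018630801531234486
(np.float64(0.5586265528131922), np.float64(0.20689658787288023), 0.027) -> [-0.0004  0.0105  0.0798]
(np.float64(0.6437457080528268), np.float64(0.20907130884141256), 0.027) -> [-0.0004  0.0016  0.1645]
[-0.24920887  0.15189242]
```

```bash
python3 -m creep '[{"ax":0,"ay":0,"az":0,"tx":0,"ty":0.01,"tz":0.04,"fingers":0},{"ax":0,"ay":0,"az":0,"tx":0,"ty":0.01,"tz":0.085,"fingers":0},{"ax":0,"ay":0,"az":0,"tx":0,"ty":0.005,"tz":0.125,"fingers":0},{"ax":0,"ay":0,"az":0,"tx":0,"ty":0.002,"tz":0.164,"fingers":0},{"ax":0,"ay":0,"az":0,"tx":0,"ty":0.002,"tz":0.164,"fingers":0}]' 20
python3 -c "
from h import *
a,b=look2();save(b,'s5.png')"
```

```text
time_s: 8.45
tcp_pos: [0.6476, 0.2091, 0.0258]
eef_rot: [-6.1, 89.9, 1.0]
contact_force: [-1.7, 0.4, 0.1]
gripper_width: 0.0004
t 8.45 p [0.6476 0.2091 0.0258] az_y 97.09 tilt [ 0.002  0.    -1.   ] F [-1.7  0.4  0.1] j [  34.   31.  -11.    0.  -48. -117.] w 0.0004332413112006703
top 1642 83 mean z 0.0705
side 1322 46 mean z 0.07
stripe yaw 2.36
top ext 0.1296 0.2058 c by back+right [-0.0973  0.019 ] by back+left [-0.0971  0.0148] tcp own(R) 0.0219 0.1409 BR [-0.028  -0.0832] BL [-0.0366  0.1266]
side ext 0.1258 0.2086 c by back+right [-0.0981  0.0117] by back+left [-0.098   0.0103] tcp own(R) 0.023 0.1482 BR [-0.0288 -0.0905] BL [-0.0374  0.1193]
```

View pics/s5.png

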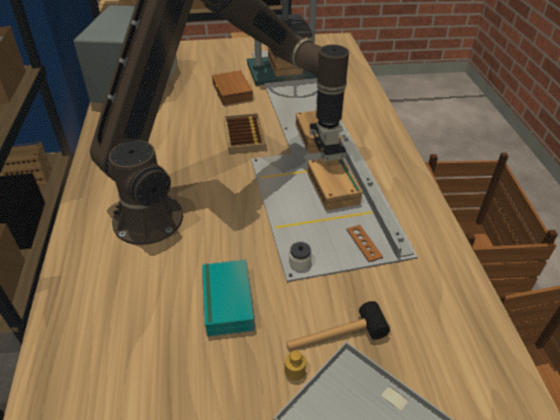

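Side view: the fingers are at (325,150), in the gap between the two moulds and clear of both. Pushing right.

```bash
python3 -m creep '[{"ax":0,"ay":0,"az":0,"tx":0,"ty":-0.01,"tz":0,"fingers":0},{"ax":0,"ay":0,"az":0,"tx":0,"ty":-0.018,"tz":0,"fingers":0},{"ax":0,"ay":0,"az":0,"tx":0,"ty":-0.024,"tz":0,"fingers":0},{"ax":0,"ay":0,"az":0,"tx":0,"ty":-0.029,"tz":0,"fingers":0},{"ax":0,"ay":0,"az":0,"tx":0,"ty":-0.032,"tz":0,"fingers":0}]' 20
python3 -c "
from h import *
a,b=look2()"
```

```text
time_s: 9.05
tcp_pos: [0.6472, 0.1786, 0.0269]
eef_rot: [44.8, 89.9, 52.2]
contact_force: [0.3, 5.6, -2.6]
gripper_width: 0.0007
t 9.05 p [0.6472 0.1786 0.0269] az_y 97.34 tilt [ 0.001  0.001 -1.   ] F [ 0.3  5.6 -2.6] j [  32.   30.  -13.   -0.  -47. -115.] w 0.0007441195722961587
top 1535 69 mean z 0.0705
side 1279 39 mean z 0.0703
stripe yaw 2.06
top ext 0.1291 0.2063 c by back+right [-0.0985  0.0078] by back+left [-0.0983  0.0041] tcp own(R) 0.0188 0.1219 BR [-0.0297 -0.0948] BL [-0.0373  0.1151]
side ext 0.1252 0.2068 c by back+right [-0.0989  0.0015] by back+left [-0.0988 -0.0017] tcp own(R) 0.0195 0.1282 BR [-0.0302 -0.1011] BL [-0.0378  0.1088]
```

```bash
python3 -m creep '[{"ax":0,"ay":0,"az":0,"tx":0,"ty":0.02,"tz":0,"fingers":0},{"ax":0,"ay":0,"az":0,"tx":0,"ty":0.022,"tz":-0.045,"fingers":0},{"ax":0,"ay":0,"az":0,"tx":0,"ty":0.022,"tz":-0.09,"fingers":0},{"ax":0,"ay":0,"az":0,"tx":0,"ty":0.022,"tz":-0.13,"fingers":0},{"ax":0,"ay":0,"az":0,"tx":0,"ty":0,"tz":-0.145,"fingers":0}]' 20
python3 -c "
from h import *
go((*f2w(np.array([-.22,.004])),.027)); print(w2f(tool()[0]))"
```

```text
time_s: 9.65
tcp_pos: [0.5, 0.1602, 0.0268]
eef_rot: [-154.2, 89.9, -146.7]
contact_force: [1.1, -0.3, 0.0]
gripper_width: 0.0008
t 9.65 p [0.5    0.1602 0.0268] az_y 97.5 tilt [-0.001 -0.001 -1.   ] F [ 1.1 -0.3  0. ] j [  39.   19.  -32.   -0.  -39. -122.] w 0.0008126416904430458
(np.float64(0.5224444416344998), np.float64(0.04126188489475206), 0.027) -> [-1.000e-04 -1.209e-01  6.700e-03]
[-0.23235947  0.12444363]
```

```bash
python3 -m creep '[{"ax":2.7,"ay":0,"az":0,"tx":0,"ty":-0.045,"tz":0,"fingers":0.03},{"ax":2.7,"ay":0,"az":0,"tx":0,"ty":-0.09,"tz":0,"fingers":0.06},{"ax":2.7,"ay":0,"az":0,"tx":0,"ty":-0.121,"tz":0.002,"fingers":0.087},{"ax":2.7,"ay":0,"az":0,"tx":0,"ty":-0.121,"tz":0.006,"fingers":0.087},{"ax":2.7,"ay":0,"az":0,"tx":0,"ty":-0.121,"tz":0.006,"fingers":0.087}]' 20
python3 -c "
from h import *
a,b=look2();save(a,'t6.png');save(b,'s6.png')"
```

```text
time_s: 10.15
tcp_pos: [0.5254, 0.0402, 0.0268]
eef_rot: [-21.0, 90.0, -16.4]
contact_force: [0.5, -0.5, -0.1]
gripper_width: 0.035
t 10.15 p [0.5254 0.0402 0.0268] az_y 94.57 tilt [ 0.001 -0.    -1.   ] F [ 0.5 -0.5 -0.1] j [  26.   19.  -32.    0.  -39. -111.] w 0.03504824463044864
top 1049 107 mean z 0.0705
side 1353 54 mean z 0.0703
stripe yaw 1.64
top ext 0.1295 0.2082 c by back+right [-0.0972  0.007 ] by back+left [-0.0971  0.0052] tcp own(R) -0.12 -0.0008 BR [-0.0292 -0.0961] BL [-0.0352  0.1138]
side ext 0.1259 0.2096 c by back+right [-0.098   0.0009] by back+left [-0.098   0.0006] tcp own(R) -0.119 0.0052 BR [-0.0301 -0.1022] BL [-0.0361  0.1077]
```

View pics/t6.png

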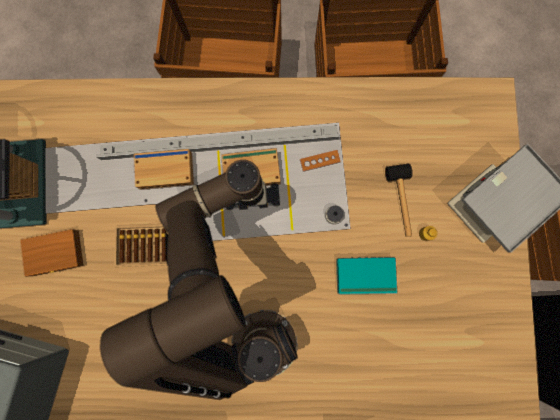

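View pics/s6.png

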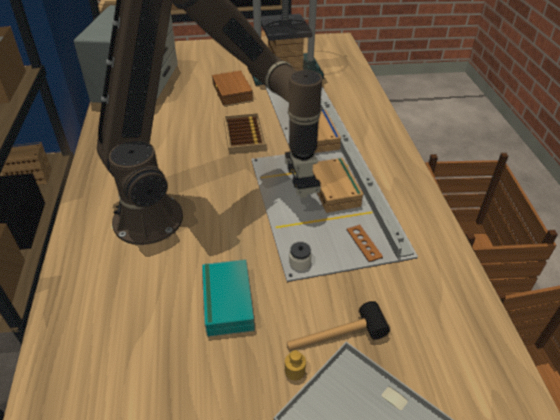

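The mould sits between the yellow lines ((220,…) to (287,…) in the top view), 30–36 mm off the fence and 1.6° askew. The gripper is centred in front of it. Finishing the opening while approaching, then a square push.

```bash
python3 -m creep '[{"ax":0,"ay":0,"az":0,"tx":0,"ty":0,"tz":0.005,"fingers":0.087},{"ax":0,"ay":0,"az":0,"tx":0,"ty":0,"tz":0.015,"fingers":0.087},{"ax":0,"ay":0,"az":0,"tx":0,"ty":0,"tz":0.025,"fingers":0.087},{"ax":0,"ay":0,"az":0,"tx":0,"ty":0,"tz":0.032,"fingers":0.087},{"ax":0,"ay":0,"az":0,"tx":0,"ty":0,"tz":0.037,"fingers":0.087}]' 20
python3 -m creep '[{"ax":0,"ay":0,"az":0,"tx":0,"ty":0,"tz":0.005,"fingers":0.087},{"ax":0,"ay":0,"az":0,"tx":0,"ty":0,"tz":0.01,"fingers":0.087},{"ax":0,"ay":0,"az":0,"tx":0,"ty":0,"tz":0.015,"fingers":0.087},{"ax":0,"ay":0,"az":0,"tx":0,"ty":0,"tz":0.02,"fingers":0.087},{"ax":0,"ay":0,"az":0,"tx":0,"ty":0,"tz":0.025,"fingers":0.087}]' 20
python3 -c "
from h import *
a,b=look2()"
```

```text
time_s: 10.75
tcp_pos: [0.5626, 0.0437, 0.0263]
eef_rot: [-133.4, 90.0, -128.7]
contact_force: [0.2, -0.0, -0.2]
gripper_width: 0.0825
time_s: 11.25
tcp_pos: [0.5833, 0.0444, 0.026]
eef_rot: [-170.0, 89.6, -165.4]
contact_force: [-10.3, -0.7, 7.8]
gripper_width: 0.0874
t 11.25 p [0.5833 0.0444 0.026 ] az_y 94.59 tilt [-0.006 -0.002 -1.   ] F [-10.3  -0.7   7.8] j [  23.   24.  -24.   -0.  -42. -109.] w 0.08737600024318573
top 444 39 mean z 0.0704
side 974 53 mean z 0.0699
stripe yaw -1.24
top ext 0.1264 0.0763 c by back+right [-0.083   0.0041] by back+left [-0.0859 -0.1296] tcp own(R) -0.076 -0.0037 BR [-0.0203 -0.1023] BL [-0.0157  0.1076]
side ext 0.1242 0.2067 c by back+right [-0.0824 -0.0015] by back+left [-0.0824 -0.0048] tcp own(R) -0.0768 0.0018 BR [-0.0196 -0.1078] BL [-0.0151  0.1021]
```

```bash
python3 -m creep '[{"ax":0,"ay":0,"az":0,"tx":0,"ty":0,"tz":0.004,"fingers":0.087},{"ax":0,"ay":0,"az":0,"tx":0,"ty":0,"tz":0.007,"fingers":0.087},{"ax":0,"ay":0,"az":0,"tx":0,"ty":0,"tz":0.01,"fingers":0.087},{"ax":0,"ay":0,"az":0,"tx":0,"ty":0,"tz":0.012,"fingers":0.087},{"ax":0,"ay":0,"az":0,"tx":0,"ty":0,"tz":0.012,"fingers":0.087}]' 20
python3 -c "
from h import *
a,b=look2()"
```

```text
time_s: 11.85
tcp_pos: [0.5958, 0.0454, 0.0259]
eef_rot: [-169.4, 89.7, -164.8]
contact_force: [-7.9, -1.8, 4.4]
gripper_width: 0.0872
t 11.85 p [0.5958 0.0454 0.0259] az_y 94.58 tilt [-0.005 -0.001 -1.   ] F [-7.9 -1.8  4.4] j [  23.   25.  -22.   -0.  -43. -108.] w 0.08721867056916531
top 437 37 mean z 0.0707
side 961 54 mean z 0.0698
stripe yaw -0.61
top ext 0.1238 0.0727 c by back+right [-0.0713  0.0038] by back+left [-0.0728 -0.1335] tcp own(R) -0.0752 -0.0027 BR [-0.0074 -0.1019] BL [-0.0052  0.1081]
side ext 0.1257 0.2083 c by back+right [-0.0714 -0.0023] by back+left [-0.0714 -0.004 ] tcp own(R) -0.0752 0.0034 BR [-0.0075 -0.108 ] BL [-0.0053  0.102 ]
```

```bash
python3 -m creep '[{"ax":0,"ay":0,"az":0,"tx":0,"ty":0,"tz":0.001,"fingers":0.087},{"ax":0,"ay":0,"az":0,"tx":0,"ty":0,"tz":0.002,"fingers":0.087},{"ax":0,"ay":0,"az":0,"tx":0,"ty":0,"tz":0.003,"fingers":0.087},{"ax":0,"ay":0,"az":0,"tx":0,"ty":0,"tz":0.003,"fingers":0.087}]' 20
python3 -m creep '[{"ax":0,"ay":0,"az":0,"tx":0,"ty":0,"tz":0.001,"fingers":0.087},{"ax":0,"ay":0,"az":0,"tx":0,"ty":0,"tz":0.002,"fingers":0.087},{"ax":0,"ay":0,"az":0,"tx":0,"ty":0,"tz":0.002,"fingers":0.087}]' 20
```

```text
time_s: 12.35
tcp_pos: [0.5984, 0.0455, 0.0259]
eef_rot: [-169.7, 89.7, -165.1]
contact_force: [-8.4, -0.6, 5.1]
gripper_width: 0.0869
time_s: 12.65
tcp_pos: [0.6, 0.0457, 0.0259]
eef_rot: [-169.9, 89.6, -165.4]
contact_force: [-10.1, -1.2, 5.9]
gripper_width: 0.087
```

```bash
python3 -m creep '[{"ax":0,"ay":0,"az":0,"tx":0,"ty":0,"tz":0.001,"fingers":0.087},{"ax":0,"ay":0,"az":0,"tx":0,"ty":0,"tz":0.002,"fingers":0.087},{"ax":0,"ay":0,"az":0,"tx":0,"ty":0,"tz":0.002,"fingers":0.087}]' 20
python3 -m creep '[{"ax":0,"ay":0,"az":0,"tx":0,"ty":0,"tz":0.001,"fingers":0.087},{"ax":0,"ay":0,"az":0,"tx":0,"ty":0,"tz":0.002,"fingers":0.087},{"ax":0,"ay":0,"az":0,"tx":0,"ty":0,"tz":0.002,"fingers":0.087}]' 20
```

```text
time_s: 12.95
tcp_pos: [0.6, 0.0455, 0.0258]
eef_rot: [-171.1, 89.4, -166.5]
contact_force: [-17.8, -0.3, 12.7]
gripper_width: 0.0873
time_s: 13.25
tcp_pos: [0.6001, 0.0453, 0.0258]
eef_rot: [-171.0, 89.2, -166.4]
contact_force: [-24.7, 0.1, 17.9]
gripper_width: 0.0873
```

The tool stopped at x = 0.600 while the force rose, so the mould has met the fence. I'll back off and measure.

```bash
python3 -m creep '[{"ax":0,"ay":0,"az":0,"tx":0,"ty":0,"tz":-0.005,"fingers":0.087},{"ax":0,"ay":0,"az":0,"tx":0,"ty":0,"tz":-0.03,"fingers":0.087},{"ax":0,"ay":0,"az":0,"tx":0,"ty":0,"tz":-0.07,"fingers":0.087},{"ax":0,"ay":0,"az":0,"tx":-0.03,"ty":0,"tz":-0.085,"fingers":0.087},{"ax":0,"ay":0,"az":0,"tx":-0.05,"ty":0,"tz":-0.085,"fingers":0.087}]' 20
python3 - <<'E'
from h import *
a,b=look2();save(a,'t7.png');save(b,'s7.png')
cv2.imwrite('pics/s7c.png',cv2.resize(b['pixels'][90:250,260:430],None,fx=3.6,fy=3.6,interpolation=cv2.INTER_CUBIC))
cv2.imwrite('pics/t7c.png',cv2.resize(a['pixels'][115:250,130:360],None,fx=3.4,fy=3.4,interpolation=cv2.INTER_CUBIC))
P=cloud(a);f=w2f(P); m=(P[...,2]>.06)&(P[...,2]<.08)&(f[...,0]<-.005)&(f[...,0]>-.16)&(f[...,1]>.2)&(f[...,1]<.47)
print('waiting',cv2.minAreaRect(f[m].astype(np.float32)))
E
```

```text
time_s: 13.75
tcp_pos: [0.5206, 0.0398, 0.0775]
eef_rot: [-166.2, 89.9, -161.6]
contact_force: [2.1, 0.2, 1.4]
gripper_width: 0.0871
t 13.75 p [0.5206 0.0398 0.0775] az_y 94.66 tilt [-0.001 -0.    -1.   ] F [2.1 0.2 1.4] j [  26.   15.  -29.   -0.  -46. -111.] w 0.08707669374521734
top 1232 110 mean z 0.0704
side 1409 62 mean z 0.0697
stripe yaw 0.01
top ext 0.129 0.2074 c by back+right [-0.0666  0.0042] by back+left [-0.0666  0.0016] tcp own(R) -0.1554 -0.0015 BR [-0.0016 -0.1008] BL [-0.0016  0.1092]
side ext 0.1261 0.2097 c by back+right [-0.0675 -0.0019] by back+left [-0.0675 -0.0022] tcp own(R) -0.1545 0.0046 BR [-0.0025 -0.1069] BL [-0.0025  0.1031]
waiting ((-0.06963442265987396, 0.33596518635749817), (0.20850269496440887, 0.12916725873947144), 89.98294830322266)
```

View pics/t7c.png

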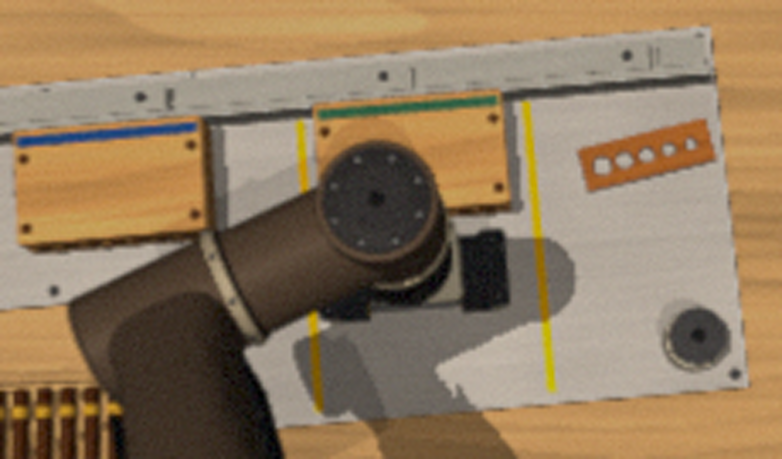

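View pics/s7c.png

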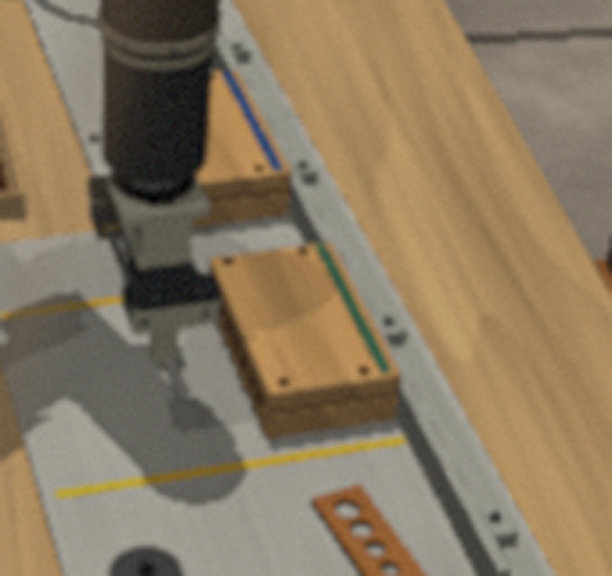

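Crops: the green-striped mould's back runs straight along the fence (top crop (315,105)–(500,95)). It lies between the yellow lines at about (302,…) and (528,…) with similar gaps, and the gripper is clear of it. Handing in.

```bash
python3 -c "
from h import *
go(); print(order.close_job())"
```

```text
t 13.85 p [0.5246 0.041  0.0797] az_y 94.7 tilt [ 0.005  0.002 -1.   ] F [0.9 0.2 0.6] j [  26.   15.  -29.    0.  -46. -111.] w 0.08762514003661938
the job is handed in; nothing more can be done
None
```

The green-striped mould is home and I handed the job in at 13.9 s; the hand-in gives no verdict. I pushed its left end right and forward, turned it about 45° from the front-left corner, and nudged it right. A square push with open fingers then took it to the fence, meeting the steel within about 1° of square.

**Last checks:**
- **Flush:** the tool stopped moving while the force rose to about 25 N, so the mould was against the fence. The yaw then measured 0.0°, and both back corners measured 1.6 mm (top camera) and 2.5 mm (side camera) short of the face. That is inside the 3 mm limit, but within the roughly 2 mm calibration error. The waiting mould, known to be flush, measures 3 mm farther off on the top camera, so I take ours as touching.
- **Sideways position:** the mould's centre is about 3 mm left of the bay's middle by the top camera and 2 mm right of it by the side camera, so the two disagree by about 5 mm. Both are well inside the 20 mm limit.
- **Other things:** the waiting mould had shifted less than 1 mm by measurement. I did not measure the other things on the bench; the last pictures show the ring gauge and gum jar where they were. The gripper had backed off and was clear of everything.

One slip along the way: I over-turned the tool by 13° while it was clear of the mould, and undid it without touching anything.

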